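# Shut the sample hood and reset the interlock pair

## Task

Push the green hood of the sample loader fully shut with the fingertips. Only then press both green buttons on the grey control box together, one fingertip on each, hold both fully down for at least three seconds, and let both come back up. Do not pick anything up, and leave the bottle, the jar and the beaker where they stand.

Things in the scene. Friction and masses are not known exactly. Their poses are not given: they have to be found in the camera images.
- loader: Sample loader, fixed to the bench: a white box 170 (its x) x 300 (its y) x 40 mm high with a vial block under the hood. Origin: centre of its underside, on the bench. z up; the hood slides along its y axis. It may stand left or right of the control box and is turned a little. Nothing else on its flat white deck (z = 40 mm) beyond the hood's +y side.
- hood (a joint): How far the see-through green hood (140 along the loader's x, 120 along its y, 50 mm tall, its underside 42 mm and its top 92 mm above the bench) stands open, in m: 0 is fully shut against a stop, 0.10 is fully open. It shuts by sliding along the loader's -y. It slides stiffly (about 2.5 N plus light damping) and stays where it is left.
- hood_push (a point): Centre of the hood's flat upright +y outer face (140 mm wide, 50 mm tall), 67 mm above the bench: push here along the loader's -y to shut it. Axes are those of the loader. When shut this point lies at y = -20 mm in the loader's frame.
- panel: Grey control box, fixed to the bench: 130 (its x) x 160 (its y) x 45 mm high, with the two green buttons on top in a line along its y axis, 64 mm apart centre to centre. Origin: centre of its underside. z up.
- key_left_top (a point): Centre of the top of the green button at y = +32 mm of the control box (round cap 26 mm across, in an aluminium collar 42 mm across whose top is 57 mm above the bench). Released, it is 69 mm above the bench; the point moves with the cap.
- key_right_top (a point): Centre of the top of the other green button, at y = -32 mm of the control box; the same size and height.
- key_left (a joint): How far the button at y = +32 mm is pressed down, in m: 0 released, 0.008 fully down. A spring, about 1.5 N at first and 5 N fully down (10 N for the two together); it comes back up when released.
- key_right (a joint): The same for the button at y = -32 mm.
- reagent: Loose amber bottle with a white cap, 48 mm across, 100 mm tall, about 0.16 kg, standing. Origin: centre of its underside. To be left alone.
- beaker: Loose clear beaker, 60 mm across the rim, 70 mm tall, about 0.09 kg, standing. Origin: centre of its underside. To be left alone.
- jar: Loose white jar with a blue lid, 52 mm across, 60 mm tall, about 0.12 kg, standing. Origin: centre of its underside. To be left alone.
Not all that is in view belongs to the job. What is meant by the panel is not blue, and is the larger of those in its own colour.

How it is judged:
On the way, in this order (a step that is already met when the one before it is completed fails the run):
1. the hood is pushed fully shut (within 5 mm of its stop) (value of joint hood below 0.005 m), for 0.2 s.
2. both buttons are held down together by the fingers (each pressed at least 6 of its 8 mm) for three seconds, with the hood shut (value of joint each of key_left, key_right above 0.006 m and value of joint hood below 0.005 m and contact force between the fingers and panel above 2 N), for 3 s.
At the end, for the whole second after the job is handed in: the hood is shut to within 5 mm, both buttons are back up (pressed less than 1.5 mm), and the bottle, jar and beaker stand upright within 20 mm of where they were (value of joint hood below 0.005 m and value of joint each of key_left, key_right below 0.0015 m and distance of each of reagent, beaker, jar from where it was at the start of the episode below 0.02 m and angle between each of reagent, beaker, jar's own z axis and vertical below 0.15 rad); the robot touches nothing.
It fails at once if a button is pressed (over 4 mm) while the hood is still open by more than 10 mm (value of joint hood above 0.01 m and value of joint any of key_left, key_right above 0.004 m).
It fails at once if one button is pressed down (over 6 mm) while the other is up (under 1.5 mm): not pressed together ((value of joint key_left above 0.006 m and value of joint key_right below 0.0015 m) or (value of joint key_right above 0.006 m and value of joint key_left below 0.0015 m)).
It fails at once if the bottle, jar or beaker is lifted, or moved by more than 20 mm (distance of any of reagent, beaker, jar from where it was at the start of the episode above 0.02 m).
It also fails if it takes over 51 s, if anything falls off the work surface, if the arm or the gripper's body presses on something with over 40 N, if the wrist force passes 120 N, or if a joint passes its speed limit or range.

## Robot

A 6-joint arm with a two-finger parallel gripper is mounted at the origin on the work surface. World frame = base frame: x ahead of the robot, y to its left, z up, the work surface at z = 0. Lengths are in m, angles in rad, forces in N, time in s.
With the tool pointing down it reaches from about 0.375 to 0.9 m from the base axis. Payload 3.1 kg.
Tool frame: the origin (TCP) lies between the finger pads; the fingertips stand 17 mm ahead of it and the grasp point (between the pads) lies 2 mm behind it (robot.nose_length is the distance from the TCP to the fingertips, in m); z points along the fingers, y is the line along which they close (so a half turn about z gives the same grasp; the last joint's range is limited). The gripper opens to 87 mm and grips with 3 to 60 N. Pads are 19 mm wide; open, the fingers measure 117 mm over their backs; the gripper's body (75 mm by 190 mm) begins 51 mm behind the grasp point.
Start: joints at [-1.28, 0.527, 1.433, -0, 1.181, -0.178], TCP at [0.282, -0.558, 0.24] pointing down, gripper open.
Joint ranges: [-3.08, 3.08], [-0.75, 2.2], [0.22, 2.44], [-1.43, 4.57], [0, 2.65], [-2.85, 2.85]. Speed limits (rad/s): [2.79, 2.79, 3.14, 3.14, 3.14, 3.14].

## Interface

Orientations are given as a unit quaternion [x, y, z, w].
In Python, from rig import robot, cams gives the robot as it stands.
- The arm moves only by the shell command python3 -m pendant 'ROWS' [FORCE]. ROWS is JSON, a list of rows, each an object with "jaw": the opening, from 0 (shut) to 1 (fully open); "linear": the shift along the tool's x, y, z in cm, a list of three; "twist": the turn about the tool's z in degrees. A call has 1 to 12 rows; each row shifts and turns the commanded pose from where the row before left it, along the tool's axes as they then stand; what a row does not reach is not made up. A row lasts 1/12 s, in which the tool goes at most 41.7 mm and 7.16 degrees, less where a joint would pass 70% of its speed; a pose out of reach is approached as far as the arm can. A call is refused whole if a number of a shift passes 4.17 or a number of a turn 7.16, either way. A call with a gripper value outside its range is refused whole. The fingers move at their own pace and stop on an object; FORCE is the grip in N (left out, the last holds). Time passes only in rows, so rows that do not move let the fingers close. It gives the time, the measured TCP pose, the force, the opening and the grip force at its end, in the units of the state.
- robot.get_obs(): the state, without advancing time (a new reading comes with each control period).
- cams.camera(name): name is "side" or "top" or "wrist"; returns a dict with "color" (400x640x3 uint8, blue, green, red), "depth" (400x640 float32, m along the optical axis (not along the pixel's ray), 0 where there is no reading), "fov_y" (degrees; the focal length in pixels is half the picture's height over the tangent of half this angle, whatever the lens; pixels are square), "cx", "cy" (the principal point, pixels), "view" (4x4, takes a point from world to camera coordinates). Camera axes: x right, y down, z forward; pixel columns grow to the right and rows downward; lengths in m; the calibration is good to about 2 mm. A picture is of the moment at which its call begins.
- robot.hand_in(): hands the job in; it is judged then, once.
The state is a dict: "time": time; "q": joint angles; "joint_velocities": joint speeds; "joint_torque": joint torques, N m; "position": TCP position; "tool_rot": TCP orientation; "ft_force": force on the tool from outside, world axes, zero at the start; "moment": the same for the moment, N m; "grip_width": finger opening in m; "grip_force": force on a finger pad.
Only numpy, scipy, OpenCV 4.12 (cv2) and the standard library are available. Lean on these libraries where they do the work, as an engineer would, in place of code of your own. Each camera call takes 0.05 s, during which the arm holds its last target. There are 200 camera calls.

## Working session

There is one attempt and no reset: what is moved stays moved. The work goes in short steps, Python scripts to look and compute and a shell command to move; the robot and the scene stay as the last step left them, time stands still between calls to the robot, and variables do not carry over. Pictures are saved under pics/ and viewed, at most 10 in all, crops included, and the job is handed in when it is done.

```bash
mkdir -p pics; python3 - <<'E'
from rig import robot,cams
import cv2,numpy as np
for n in("top","side"):
    c=cams.camera(n);cv2.imwrite(f"pics/{n}0.png",c["color"]);np.savez(f"{n}0.npz",**c)
    print(n,c["fov_y"],c["cx"],c["cy"],c["view"].round(3).tolist())
o=robot.get_obs();print(o["time"],o["position"],o["tool_rot"],o["ft_force"],o["grip_width"])
E
```

```text
top 55.45553421224614 317.54781153023595 202.6885762776228 [[-0.018, -1.0, -0.016, 0.081], [-0.99, 0.02, -0.142, 0.523], [0.142, 0.013, -0.99, 0.806], [0.0, 0.0, 0.0, 1.0]]
side 44.48502297119387 328.9861549877583 199.62675019254343 [[-0.986, -0.168, 0.015, 0.515], [-0.122, 0.65, -0.75, 0.071], [0.116, -0.741, -0.661, 1.24], [0.0, 0.0, 0.0, 1.0]]
0.1 [ 0.28224218 -0.55691518  0.23864911] [ 9.72645269e-01  2.32293259e-01 -6.60454268e-05 -1.00922800e-03] [0.97488493 0.163463   0.06857879] 0.08674761691419881
```

View pics/top0.png

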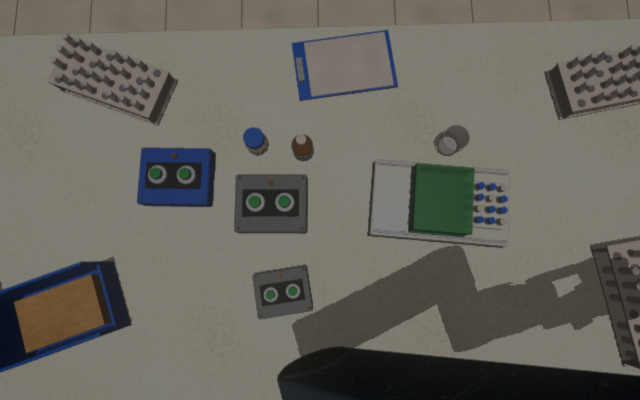

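View pics/side0.png

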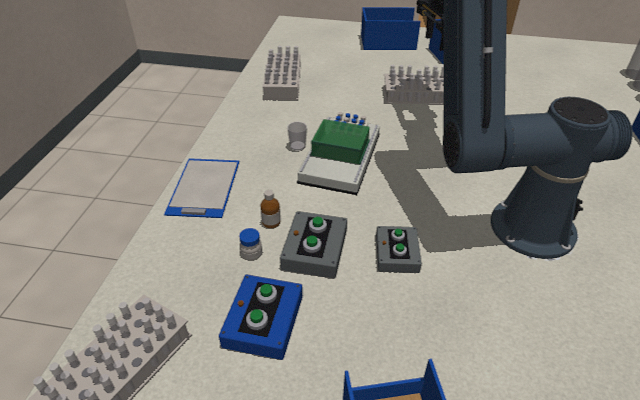

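The top view shows three panels: blue (177,177), large grey (271,203), small grey (282,291). The task's panel isn't blue and is the larger grey one, so it is (271,203), with buttons at about (255,202) and (285,202). The loader is at (440,203) with its bare deck on the left, so +y is left. The bottle is at (302,147), the jar at (255,140) and the beaker at (450,140).

```bash
cat > h.py <<'E'
import numpy as np,cv2
def ray(c,uv,z):
    f=200/np.tan(np.radians(float(c["fov_y"]))/2);V=c["view"];R=V[:3,:3];o=-R.T@V[:3,3]
    d=R.T@np.array([(uv[0]-c["cx"])/f,(uv[1]-c["cy"])/f,1]);return o+d*(z-o[2])/d[2]
def px3(c,u,v):
    f=200/np.tan(np.radians(float(c["fov_y"]))/2);V=c["view"];d=c["depth"][v,u]
    return V[:3,:3].T@(np.stack([(u-c["cx"])/f*d,(v-c["cy"])/f*d,d])-V[:3,3:4])
def green(c,area=20):
    h=cv2.cvtColor(c["color"],cv2.COLOR_BGR2HSV);m=cv2.inRange(h,(45,100,30),(80,255,255))
    n,l,s,ce=cv2.connectedComponentsWithStats(m);return [(l==i,s[i],ce[i]) for i in range(1,n) if s[i][4]>area]
E
python3 - <<'E'
from h import *
for n in("top","side"):
    c=dict(np.load(n+"0.npz"))
    for m,s,ce in green(c):
        v,u=np.nonzero(m);P=px3(c,u,v);z=np.median(P[2])
        print(n,ce.round(1),s[4],"ray@.069",ray(c,ce,.069).round(4)[:2],"depth med",np.median(P,1).round(4))
        if s[4]>900 :
            k=(P[2]>.086)&(P[2]<.098);r=cv2.minAreaRect((P[:2,k].T*1000).astype(np.float32));print("hood top rect mm",r)
            k=P[2]>.05;print("ext y",np.percentile(P[1,k],[1,99]))
    h=cv2.cvtColor(c["color"],cv2.COLOR_BGR2HSV)
    if n=="top": # loader white box rect at z=.04
        P=px3(c,*np.meshgrid(np.arange(360,520),np.arange(150,255)));
c=dict(np.load("top0.npz"))
v,u=np.mgrid[150:255,360:520];u=u.ravel();v=v.ravel();P=px3(c,u,v);k=(abs(P[2]-.04)<.006)&(c["color"][v,u].min(1)>90);print("loader deck rect",cv2.minAreaRect((P[:2,k].T*1000).astype(np.float32)))
v,u=np.mgrid[165:245,225:318];u=u.ravel();v=v.ravel();P=px3(c,u,v);k=(abs(P[2]-.045)<.006);print("panel rect",cv2.minAreaRect((P[:2,k].T*1000).astype(np.float32)))
cv2.imwrite("pics/crop.png",cv2.resize(c["color"][130:330,120:400],None,fx=2.8,fy=2.8,interpolation=cv2.INTER_CUBIC))
E
```

```text
top [445.6 200.3] 3073 ray@.069 [ 0.5199 -0.2022] depth med [ 0.5149 -0.1959  0.0922]
hood top rect mm ((521.1282958984375, -191.44992065429688), (117.36406707763672, 136.986083984375), 83.72115325927734)
ext y [-0.24740597 -0.13001865]
top [154.7 172.7] 87 ray@.069 [0.5935 0.423 ] depth med [0.5933 0.4235 0.0685]
top [183.9 173.3] 88 ray@.069 [0.5908 0.3591] depth med [0.5914 0.3587 0.0686]
top [254.  201.1] 90 ray@.069 [0.5266 0.2062] depth med [0.5267 0.2062 0.0686]
top [283.8 201.2] 90 ray@.069 [0.5252 0.1422] depth med [0.5254 0.1419 0.0689]
top [292.2 290.8] 50 ray@.069 [0.3374 0.1258] depth med [0.3356 0.1277 0.0523]
top [269.9 294.4] 48 ray@.069 [0.3309 0.1722] depth med [0.3297 0.1744 0.0521]Traceback (most recent call last):
  File "<stdin>", line 12, in <module>
  File "h.py", line 7, in px3
    return V[:3,:3].T@(np.stack([(u-c["cx"])/f*d,(v-c["cy"])/f*d,d])-V[:3,3:4])
                       ~~~~~~~~~~~~~~~~~~~~~~~~~~~~~~~~~~~~~~~~~~~~~^~~~~~~~~~
ValueError: operands could not be broadcast together with shapes (3,105,160) (3,1)
```

```bash
python3 - <<'E'
from h import *
c=dict(np.load("top0.npz"))
def rect(r0,r1,c0,c1,z,wh):
    v,u=np.mgrid[r0:r1,c0:c1];u=u.ravel();v=v.ravel();P=px3(c,u,v);k=(abs(P[2]-z)<.006)
    if wh:k&=c["color"][v,u].min(1)>90
    r=cv2.minAreaRect((P[:2,k].T*1000).astype(np.float32));print(r,cv2.boxPoints(r).round(0).tolist())
rect(150,255,360,520,.04,1);rect(165,245,225,318,.045,0);rect(155,245,400,485,.092,0)
c2=dict(np.load("side0.npz"))
for m,s,ce in green(c2): print(ce.round(1),s[4],ray(c2,ce,.069).round(4)[:2])
cv2.imwrite("pics/crop.png",cv2.resize(c["color"][130:330,120:400],None,fx=2.8,fy=2.8,interpolation=cv2.INTER_CUBIC))
# loose things
for (a,b,cc,d) in [(120,165,240,270),(130,165,288,318),(120,160,430,475)]:
    v,u=np.mgrid[a:b,cc:d];P=px3(c,u.ravel(),v.ravel());k=P[2]>.03;print(np.median(P[:,k],1).round(3),P[2].max().round(3))
E
```

```text
((522.0264282226562, -200.0472412109375), (298.5436706542969, 169.00750732421875), 83.84400939941406) [[422.0, -339.0], [590.0, -358.0], [622.0, -61.0], [454.0, -43.0]]
((527.5965576171875, 175.2622833251953), (159.5631561279297, 128.34539794921875), 88.78289794921875) [[462.0, 97.0], [590.0, 94.0], [593.0, 254.0], [465.0, 256.0]]
((522.766357421875, -191.14312744140625), (121.21619415283203, 140.6250762939453), 83.88768768310547) [[446.0, -244.0], [586.0, -259.0], [599.0, -138.0], [459.0, -123.0]]
[340.4 140.8] 1698 [ 0.523  -0.1896]
[317.4 221.4] 87 [0.526  0.1477]
[398.1 232. ] 46 [0.3372 0.148 ]
[311.5 240.4] 100 [0.5275 0.2104]
[399.6 246.8] 60 [0.3308 0.1939]
[265.8 289.9] 124 [0.5917 0.3638]
[256.  315.5] 138 [0.594  0.4272]
[0.669 0.209 0.059] 0.873
[0.644 0.101 0.07 ] 0.873
[ 0.664 -0.24   0.057] 0.873
```

View pics/crop.png

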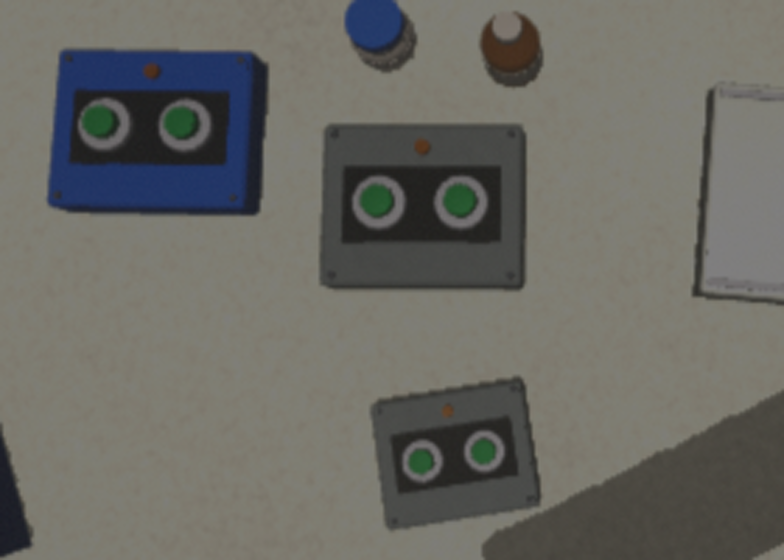

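The enlarged crop confirms the large grey box, with caps at crop (377,200) and (460,200). They measure 64.0 mm apart at z≈0.069, on a 160x128 mm box. The loader measures 299x169 mm at (0.522,-0.200), with +y along 83.85°. The hood is open about 89 mm. Next I turn the tool to the loader's axes, close the jaw and travel high.

```bash
python3 -m pendant '[{"jaw":0,"linear":[0,0,0],"twist":6.6},{"jaw":0,"linear":[0,0,0],"twist":6.6},{"jaw":0,"linear":[0,0,0],"twist":6.6},{"jaw":0,"linear":[0,0,0],"twist":6.6},{"jaw":0,"linear":[0,0,0],"twist":6.6},{"jaw":0,"linear":[1.4,-3.5,0],"twist":0},{"jaw":0,"linear":[1.4,-3.5,0],"twist":0},{"jaw":0,"linear":[1.4,-3.5,0],"twist":0},{"jaw":0,"linear":[1.4,-3.5,0],"twist":0},{"jaw":0,"linear":[1.4,-3.5,0],"twist":0},{"jaw":0,"linear":[1.4,-3.5,0],"twist":0},{"jaw":0,"linear":[1.4,-3.5,0],"twist":0}]' 20
python3 -m pendant '[{"jaw":0,"linear":[1.4,-3.5,0],"twist":0},{"jaw":0,"linear":[1.4,-3.5,0],"twist":0},{"jaw":0,"linear":[1.4,-3.5,0],"twist":0},{"jaw":0,"linear":[1.4,-3.5,0],"twist":0},{"jaw":0,"linear":[1.4,-3.5,0],"twist":0},{"jaw":0,"linear":[1.4,-3.5,0],"twist":0},{"jaw":0,"linear":[1.4,-3.5,0],"twist":0},{"jaw":0,"linear":[0,0,0],"twist":0},{"jaw":0,"linear":[0,0,0],"twist":0},{"jaw":0,"linear":[0,0,0],"twist":0}]'
```

```text
time: 1.1
position: [0.4063, -0.3225, 0.2393]
tool_rot: [0.999, -0.054, -0.0, -0.0]
ft_force: [-0.0, -0.2, 0.3]
grip_width: 0.015
grip_force: 0.0
time: 1.93
position: [0.5293, -0.0912, 0.2392]
tool_rot: [0.999, -0.053, -0.001, 0.0]
ft_force: [0.3, -0.4, -0.1]
grip_width: 0.0004
grip_force: 0.0
```

```bash
cat >> h.py <<'E'
from scipy.spatial.transform import Rotation as Ro
def go(o,t): # world target -> tool-axis shift in cm
    R=Ro.from_quat(o["tool_rot"]);return (R.inv().apply(np.array(t)-o["position"])*100).round(2),(np.degrees(np.arctan2(*R.as_matrix()[1::-1,1]))).round(2)
E
python3 - <<'E'
from h import *
from rig import robot
o=robot.get_obs();print(o["time"],o["position"],o["grip_width"],go(o,[.534,-.086,.072]))
E
```

```text
1.9333 [ 0.52928709 -0.09124248  0.2391702 ] 0.0003888002885686799 (array([ 0.43, -0.58, 16.72]), np.float64(-96.08))
```

```bash
python3 -m pendant '[{"jaw":0,"linear":[0.4,-0.6,2.8],"twist":0},{"jaw":0,"linear":[0,0,2.8],"twist":0},{"jaw":0,"linear":[0,0,2.8],"twist":0},{"jaw":0,"linear":[0,0,2.8],"twist":0},{"jaw":0,"linear":[0,0,2.8],"twist":0},{"jaw":0,"linear":[0,0,2.7],"twist":0},{"jaw":0,"linear":[0,0,0],"twist":0},{"jaw":0,"linear":[0,0,0],"twist":0}]'
python3 -m pendant '[{"jaw":0,"linear":[0,1,0],"twist":0},{"jaw":0,"linear":[0,1,0],"twist":0},{"jaw":0,"linear":[0,1,0],"twist":0},{"jaw":0,"linear":[0,1,0],"twist":0},{"jaw":0,"linear":[0,1,0],"twist":0},{"jaw":0,"linear":[0,1,0],"twist":0},{"jaw":0,"linear":[0,1,0],"twist":0},{"jaw":0,"linear":[0,0,0],"twist":0}]'
```

```text
time: 2.6
position: [0.5329, -0.0869, 0.0715]
tool_rot: [0.998, -0.055, -0.002, -0.001]
ft_force: [0.2, 0.5, 0.8]
grip_width: 0.0005
grip_force: 0.0
time: 3.27
position: [0.527, -0.1579, 0.0728]
tool_rot: [0.999, -0.054, 0.001, 0.001]
ft_force: [-0.5, -0.9, 0.4]
grip_width: 0.0007
grip_force: 0.0
```

```bash
python3 -m pendant '[{"jaw":0,"linear":[0,0.8,0],"twist":0},{"jaw":0,"linear":[0,0.8,0],"twist":0},{"jaw":0,"linear":[0,0.8,0],"twist":0},{"jaw":0,"linear":[0,0.8,0],"twist":0},{"jaw":0,"linear":[0,0.8,0],"twist":0}]'
python3 -m pendant '[{"jaw":0,"linear":[0,0.3,0],"twist":0},{"jaw":0,"linear":[0,0.3,0],"twist":0},{"jaw":0,"linear":[0,0.2,0],"twist":0},{"jaw":0,"linear":[0,0.2,0],"twist":0},{"jaw":0,"linear":[0,0,0],"twist":0}]'; python3 - <<'E'
from h import *
from rig import cams
c=cams.camera("top");cv2.imwrite("pics/t1.png",c["color"][120:280,340:540].repeat(3,0).repeat(3,1))
E
```

```text
time: 3.68
position: [0.5221, -0.1955, 0.0724]
tool_rot: [0.999, -0.053, -0.001, -0.0]
ft_force: [0.5, 3.5, 2.9]
grip_width: 0.0002
grip_force: 1.8
time: 4.1
position: [0.5211, -0.2053, 0.0724]
tool_rot: [0.999, -0.053, -0.0, -0.0]
ft_force: [-0.7, 0.4, 1.9]
grip_width: 0.0002
grip_force: 0.5
```

View pics/t1.png

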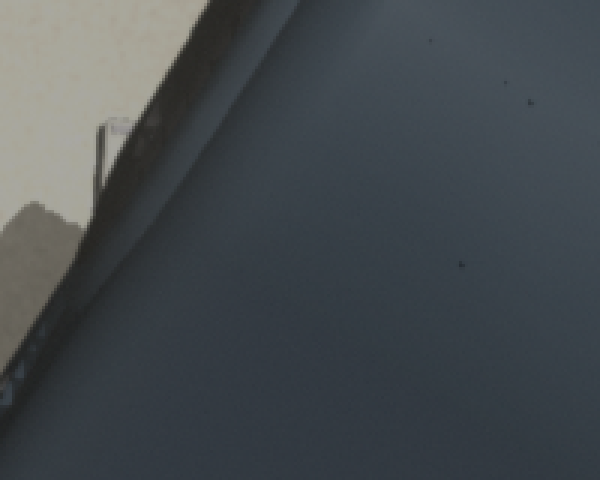

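The arm hides the hood in this view (it fills the crop centre). I'll keep pushing gently until the force shows the stop.

```bash
python3 -m pendant '[{"jaw":0,"linear":[0,0.2,0],"twist":0},{"jaw":0,"linear":[0,0.2,0],"twist":0},{"jaw":0,"linear":[0,0,0],"twist":0}]'; python3 -m pendant '[{"jaw":0,"linear":[0,0.2,0],"twist":0},{"jaw":0,"linear":[0,0.2,0],"twist":0},{"jaw":0,"linear":[0,0,0],"twist":0}]'
```

```text
time: 4.4
position: [0.5209, -0.2082, 0.0724]
tool_rot: [0.999, -0.054, -0.0, -0.001]
ft_force: [0.6, 5.2, 0.5]
grip_width: 0.0005
grip_force: 2.4
time: 4.65
position: [0.5208, -0.2084, 0.0724]
tool_rot: [0.998, -0.055, -0.0, -0.004]
ft_force: [5.4, 17.5, 3.3]
grip_width: 0.0003
grip_force: 8.4
```

Hard stop: 17.5 N with no motion, at the predicted shut position. Back off, rise, and check before the buttons.

```bash
python3 -m pendant '[{"jaw":0,"linear":[0,-1,0],"twist":0},{"jaw":0,"linear":[0,-1.5,0],"twist":0},{"jaw":0,"linear":[0,0,-4],"twist":0},{"jaw":0,"linear":[0,0,-4],"twist":0},{"jaw":0.57,"linear":[0,0,-4],"twist":-5},{"jaw":0.57,"linear":[0,-4,0],"twist":0},{"jaw":0.57,"linear":[0,-4,0],"twist":0},{"jaw":0.57,"linear":[0,-4,0],"twist":0},{"jaw":0.57,"linear":[0,-4,0],"twist":0},{"jaw":0.57,"linear":[0,-4,0],"twist":0},{"jaw":0.57,"linear":[0,-4,0],"twist":0},{"jaw":0.57,"linear":[0,-4,0],"twist":0}]'
python3 -m pendant '[{"jaw":0.57,"linear":[0,-4,0],"twist":0},{"jaw":0.57,"linear":[0,-3,0],"twist":0},{"jaw":0.57,"linear":[0,0,0],"twist":0},{"jaw":0.57,"linear":[0,0,0],"twist":0},{"jaw":0.57,"linear":[0,0,0],"twist":0}]'
python3 - <<'E'
from h import *
from rig import robot,cams
c=cams.camera("top");w=cams.camera("wrist")
cv2.imwrite("pics/tw.png",np.vstack([c["color"][100:290,100:],w["color"][:,:540]]))
for m,s,ce in green(c):
  if s[4]>900:
    v,u=np.nonzero(m);P=px3(c,u,v);k=abs(P[2]-.092)<.006;print("hood",cv2.minAreaRect((P[:2,k].T*1000).astype(np.float32)))
for m,s,ce in green(w): print("wrist",s[4],ce.round(1),ray(w,ce,.069).round(4))
o=robot.get_obs();print(o["time"],o["position"],o["grip_width"],go(o,[.5259,.1742,.10]))
E
```

```text
time: 5.65
position: [0.5287, 0.0937, 0.1927]
tool_rot: [1.0, -0.01, 0.001, 0.0]
ft_force: [0.8, -0.2, 0.0]
grip_width: 0.0447
grip_force: 0.0
time: 6.07
position: [0.5301, 0.1616, 0.1924]
tool_rot: [1.0, -0.009, 0.0, 0.0]
ft_force: [0.3, -0.3, 0.0]
grip_width: 0.0496
grip_force: 0.0
wrist 318 [  5.4 123.5] [0.5947 0.407  0.069 ]
wrist 1051 [ 70.7 123.3] [0.5938 0.3553 0.069 ]
wrist 724 [266.2 197.3] [0.5301 0.2043 0.069 ]
wrist 706 [341.3 197.1] [0.5289 0.1415 0.069 ]
6.1667 [0.5303245  0.16057788 0.19248108] 0.049550480880034796 (array([-0.47, -1.36,  9.25]), np.float64(-91.22))
```

View pics/tw.png

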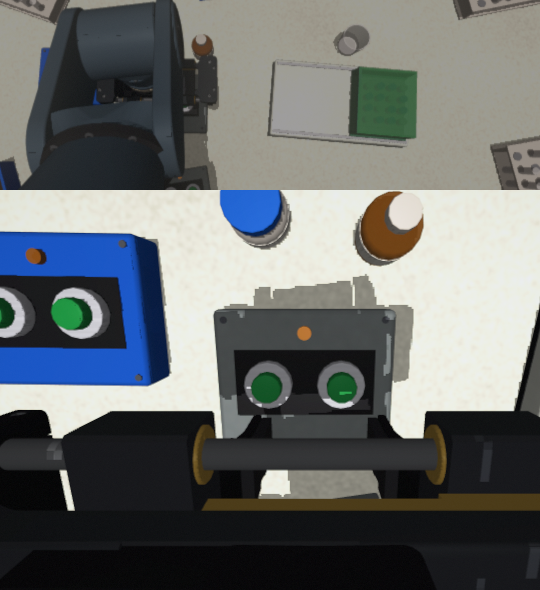

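The top crop shows the hood over the vial block at its -y end (about (385,102)), so it is shut. The wrist crop shows the two caps at (266,387) and (341,387), between the fingers. Centre over them and descend to just above.

```bash
python3 -m pendant '[{"jaw":0.57,"linear":[-0.35,-1.35,0],"twist":0},{"jaw":0.57,"linear":[0,0,3],"twist":0},{"jaw":0.57,"linear":[0,0,3],"twist":0},{"jaw":0.57,"linear":[0,0,2.5],"twist":0},{"jaw":0.57,"linear":[0,0,0],"twist":0},{"jaw":0.57,"linear":[0,0,0],"twist":0},{"jaw":0.57,"linear":[0,0,0],"twist":0}]'
python3 - <<'E'
from h import *
from rig import robot,cams
c=cams.camera("side")
cv2.imwrite("pics/s2.png",cv2.resize(c["color"][150:300,220:420],None,fx=4,fy=4,interpolation=cv2.INTER_CUBIC)[:600])
o=robot.get_obs();print(o["time"],o["position"],o["ft_force"],o["grip_width"],go(o,[.5265,.1742,.0765]))
E
```

```text
time: 6.75
position: [0.5281, 0.1745, 0.1086]
tool_rot: [1.0, -0.011, 0.001, -0.0]
ft_force: [-0.3, 0.1, 0.1]
grip_width: 0.0494
grip_force: 0.0
6.8 [0.52851742 0.17477686 0.10909657] [ 0.10820223 -0.92895837  0.38378792] 0.049739318481718114 (array([-0.21,  0.06,  3.26]), np.float64(-91.21))
```

View pics/s2.png

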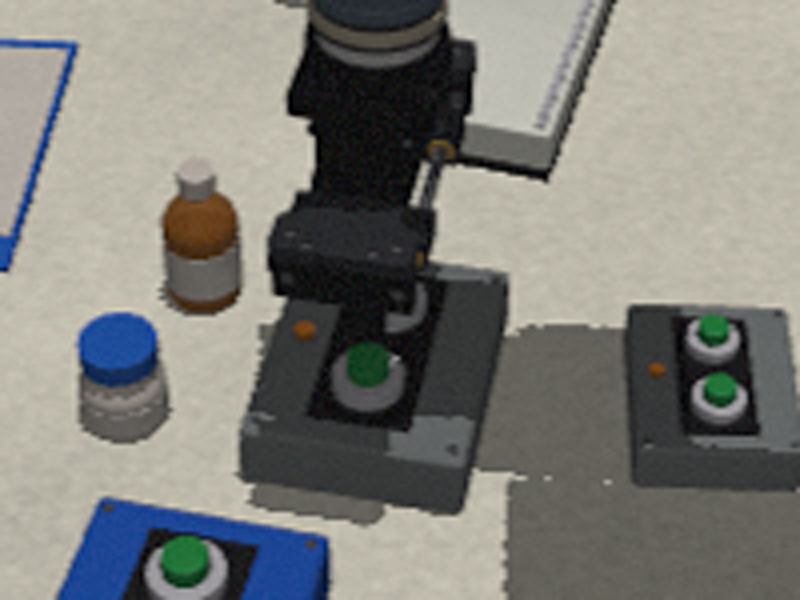

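The fingertips hang just above both caps; the near cap is at crop (370,365). The bottle (200,240) and jar (120,375) are clear. Press down slowly.

```bash
python3 -m pendant '[{"jaw":0.57,"linear":[-0.15,0,1],"twist":0},{"jaw":0.57,"linear":[0,0,0.9],"twist":0},{"jaw":0.57,"linear":[0,0,0],"twist":0},{"jaw":0.57,"linear":[0,0,0.3],"twist":0},{"jaw":0.57,"linear":[0,0,0.3],"twist":0},{"jaw":0.57,"linear":[0,0,0],"twist":0}]'; python3 -m pendant '[{"jaw":0.57,"linear":[0,0,0.3],"twist":0},{"jaw":0.57,"linear":[0,0,0.2],"twist":0},{"jaw":0.57,"linear":[0,0,0],"twist":0},{"jaw":0.57,"linear":[0,0,0],"twist":0}]'
```

```text
time: 7.3
position: [0.5252, 0.1754, 0.0826]
tool_rot: [1.0, -0.01, -0.0, 0.0]
ft_force: [-1.9, -0.7, 6.6]
grip_width: 0.0496
grip_force: 3.0
time: 7.63
position: [0.5252, 0.1753, 0.0786]
tool_rot: [1.0, -0.01, -0.0, 0.0]
ft_force: [-2.4, -1.7, 9.3]
grip_width: 0.049
grip_force: 4.7
```

```bash
python3 -m pendant '[{"jaw":0.57,"linear":[0,0,0.15],"twist":0},{"jaw":0.57,"linear":[0,0,0],"twist":0},{"jaw":0.57,"linear":[0,0,0],"twist":0},{"jaw":0.57,"linear":[0,0,0],"twist":0}]'
```

```text
time: 7.97
position: [0.5252, 0.1754, 0.0783]
tool_rot: [1.0, -0.01, 0.0, 0.0]
ft_force: [-4.4, -1.6, 18.0]
grip_width: 0.0494
grip_force: 8.6
```

Both buttons are bottomed (18 N, no further travel). Hold for 4 s.

```bash
python3 -m pendant '[{"jaw":0.57,"linear":[0,0,0],"twist":0},{"jaw":0.57,"linear":[0,0,0],"twist":0},{"jaw":0.57,"linear":[0,0,0],"twist":0},{"jaw":0.57,"linear":[0,0,0],"twist":0},{"jaw":0.57,"linear":[0,0,0],"twist":0},{"jaw":0.57,"linear":[0,0,0],"twist":0},{"jaw":0.57,"linear":[0,0,0],"twist":0},{"jaw":0.57,"linear":[0,0,0],"twist":0},{"jaw":0.57,"linear":[0,0,0],"twist":0},{"jaw":0.57,"linear":[0,0,0],"twist":0},{"jaw":0.57,"linear":[0,0,0],"twist":0},{"jaw":0.57,"linear":[0,0,0],"twist":0}]' | head -2
python3 -m pendant '[{"jaw":0.57,"linear":[0,0,0],"twist":0},{"jaw":0.57,"linear":[0,0,0],"twist":0},{"jaw":0.57,"linear":[0,0,0],"twist":0},{"jaw":0.57,"linear":[0,0,0],"twist":0},{"jaw":0.57,"linear":[0,0,0],"twist":0},{"jaw":0.57,"linear":[0,0,0],"twist":0},{"jaw":0.57,"linear":[0,0,0],"twist":0},{"jaw":0.57,"linear":[0,0,0],"twist":0},{"jaw":0.57,"linear":[0,0,0],"twist":0},{"jaw":0.57,"linear":[0,0,0],"twist":0},{"jaw":0.57,"linear":[0,0,0],"twist":0},{"jaw":0.57,"linear":[0,0,0],"twist":0}]' | head -2
python3 -m pendant '[{"jaw":0.57,"linear":[0,0,0],"twist":0},{"jaw":0.57,"linear":[0,0,0],"twist":0},{"jaw":0.57,"linear":[0,0,0],"twist":0},{"jaw":0.57,"linear":[0,0,0],"twist":0},{"jaw":0.57,"linear":[0,0,0],"twist":0},{"jaw":0.57,"linear":[0,0,0],"twist":0},{"jaw":0.57,"linear":[0,0,0],"twist":0},{"jaw":0.57,"linear":[0,0,0],"twist":0},{"jaw":0.57,"linear":[0,0,0],"twist":0},{"jaw":0.57,"linear":[0,0,0],"twist":0},{"jaw":0.57,"linear":[0,0,0],"twist":0},{"jaw":0.57,"linear":[0,0,0],"twist":0}]' | head -2
python3 -m pendant '[{"jaw":0.57,"linear":[0,0,0],"twist":0},{"jaw":0.57,"linear":[0,0,0],"twist":0},{"jaw":0.57,"linear":[0,0,0],"twist":0},{"jaw":0.57,"linear":[0,0,0],"twist":0},{"jaw":0.57,"linear":[0,0,0],"twist":0},{"jaw":0.57,"linear":[0,0,0],"twist":0},{"jaw":0.57,"linear":[0,0,0],"twist":0},{"jaw":0.57,"linear":[0,0,0],"twist":0},{"jaw":0.57,"linear":[0,0,0],"twist":0},{"jaw":0.57,"linear":[0,0,0],"twist":0},{"jaw":0.57,"linear":[0,0,0],"twist":0},{"jaw":0.57,"linear":[0,0,0],"twist":0}]'
python3 - <<'E'
from h import *
from rig import cams
c=cams.camera("side");v,u=np.mgrid[195:260,290:345]
cv2.imwrite("pics/s3.png",cv2.resize(c["color"][190:280,270:390],None,fx=6,fy=6,interpolation=cv2.INTER_CUBIC))
E
```

```text
time: 8.97
position: [0.5252, 0.1754, 0.0783]
time: 9.97
position: [0.5252, 0.1754, 0.0783]
time: 10.97
position: [0.5252, 0.1754, 0.0783]
time: 11.97
position: [0.5252, 0.1754, 0.0783]
tool_rot: [1.0, -0.01, 0.0, 0.0]
ft_force: [-4.7, -0.8, 16.6]
grip_width: 0.0499
grip_force: 8.6
```

View pics/s3.png

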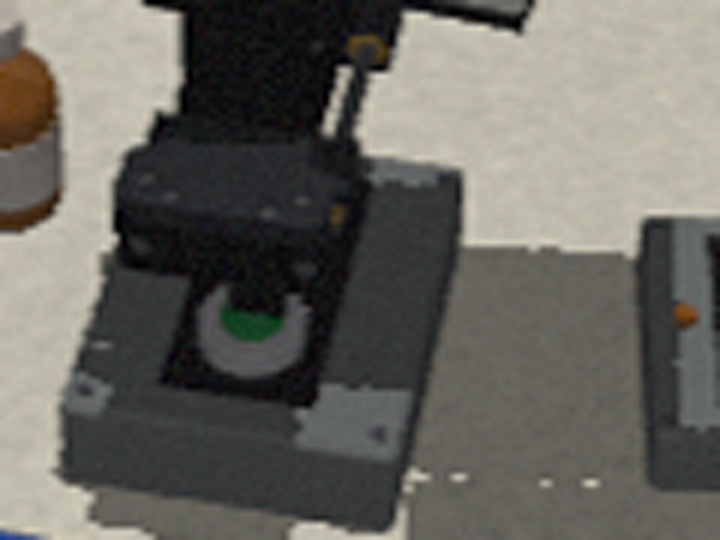

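The near cap at (252,322) is pressed into its collar with a fingertip on it. After 4 s held, rise clear and check.

```bash
python3 -m pendant '[{"jaw":0.57,"linear":[0,0,-1],"twist":0},{"jaw":0.57,"linear":[0,0,-2],"twist":0},{"jaw":0.57,"linear":[0,0,-4],"twist":0},{"jaw":0.57,"linear":[0,0,-4],"twist":0},{"jaw":0.57,"linear":[0,0,-2],"twist":0},{"jaw":0.57,"linear":[0,0,0],"twist":0},{"jaw":0.57,"linear":[0,0,0],"twist":0},{"jaw":0.57,"linear":[0,0,0],"twist":0},{"jaw":0.57,"linear":[0,0,0],"twist":0}]'
python3 - <<'E'
from h import *
from rig import cams
w=cams.camera("wrist");c=cams.camera("top")
for m,s,ce in green(w):
    v,u=np.nonzero(m);print("wrist",s[4],np.median(px3(w,u,v),1).round(4))
v,u=np.mgrid[150:255,400:530];u=u.ravel();v=v.ravel();P=px3(c,u,v);k=(abs(P[2]-.092)<.006);r=cv2.minAreaRect((P[:2,k].T*1000).astype(np.float32));print(r)
d=np.array(r[0])/1000-[.522,-.200];print("hood opening m",d@[.107,.994]+.080)
cv2.imwrite("pics/end.png",np.vstack([c["color"][100:290,100:],w["color"][:,:540]]))
E
```

```text
time: 12.77
position: [0.5243, 0.1752, 0.2043]
tool_rot: [1.0, -0.01, -0.002, 0.0]
ft_force: [-0.1, -0.1, 0.3]
grip_width: 0.0495
grip_force: 0.0
wrist 1034 [0.5957 0.4179 0.0693]
wrist 943 [0.5936 0.3552 0.0696]
wrist 668 [0.5302 0.2044 0.07  ]
wrist 665 [0.5288 0.1422 0.0701]
((513.11767578125, -278.9302673339844), (122.3402328491211, 140.41348266601562), 83.9417495727539)
hood opening m 0.0005929055786133147
```

View pics/end.png

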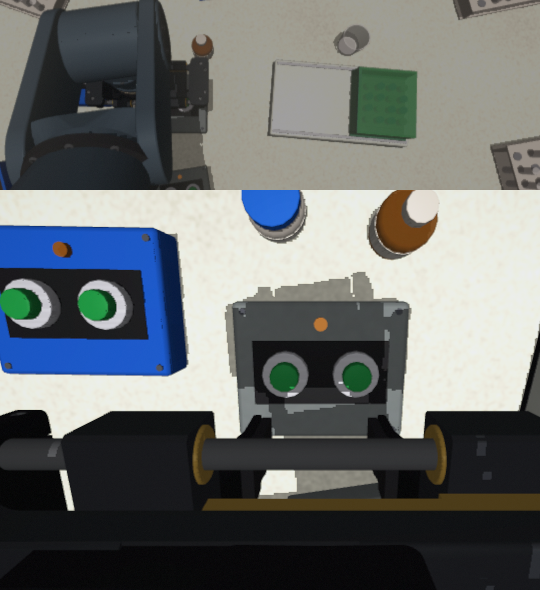

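The hood measures 0.6 mm open. Both caps, at (285,375) and (357,375), are back up at z≈0.070. The bottle, jar and beaker stand untouched, and the robot touches nothing.

```bash
python3 -c "
from rig import robot;print(robot.hand_in())"
```

```text
the job is handed in; nothing more can be done
None
```

I pushed the hood shut (about 0.6 mm from its stop), held both buttons of the large grey box fully down for 4 s until they came back up, left the bottle, jar and beaker untouched, and handed the job in at about 13 s; hand-in gave no verdict.

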